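# Scoop a jar lid out from under the jar shelf

## Robot

A 6-joint arm with a two-finger parallel gripper is mounted at the origin on the work surface. World frame = base frame: x ahead of the robot, y to its left, z up, the work surface at z = 0. Lengths are in mm, angles in rad, forces in N, time in s.
With the tool pointing down it reaches from about 350 to 875 mm from the base axis. Payload 4.2 kg.
Tool frame: the origin (TCP) lies at the very end of the fingers, on their centre line; the grasp point (between the pads) lies 19 mm behind it; z points along the fingers, y is the line along which they close (so a half turn about z gives the same grasp; the last joint's range is limited). The gripper opens to 85 mm and grips with 20 to 120 N. Pads are 22 mm wide; open, the fingers measure 114 mm over their backs; the gripper's body (76 mm by 85 mm) begins 54 mm behind the grasp point. The pads swing forward as they close: fully open they stand 13 mm farther back than shut.
Start: joints at [1.402, 0.385, 0.008, 0, -1.194, -0.259], TCP at [259.26, 568.668, 231.312] pointing down, gripper open.
Joint ranges: [-3.14, 3.14], [-1.21, 2.06], [-1.07, 1.41], [-3.16, 2.05], [-2.99, -0.16], [-3.1, 3.1]. Speed limits (rad/s): [2.79, 2.79, 3.14, 3.14, 3.14, 3.14].

## Interface

Orientations are given as a unit quaternion [x, y, z, w].
In Python, from bench import read_state, get_image, camera_model, job_done gives the robot as it stands.
- The arm moves only by the shell command python3 -m handwheel 'ROWS'. ROWS is JSON, a list of rows, each a list of 7 numbers: the shift along the tool's x, y, z in m, then the turn, a rotation vector about the tool's x, y, z in rad, then the gripper's target within -1 to 1 (fully open at 1, half-way at 0, shut at -1). In form: [[dx, dy, dz, wx, wy, wz, jaw], ...]. A call has 1 to 10 rows; each row is the pose to reach, as a shift and turn from the pose commanded when the call began, along the tool's axes at that moment; what a row does not reach only later rows make up. A row lasts 1/8 s, in which the tool goes at most 62.5 mm and 10.7 degrees, less where a joint would pass 70% of its speed; a pose out of reach is approached as far as the arm can. A call with a gripper value outside its range is refused whole. The fingers move at their own pace and stop on an object; the grip force is fixed at half the most. Time passes only in rows, so rows that repeat a pose let the fingers close. It gives the time, the measured TCP pose, the force, the opening and the grip force at its end, in the units of the state.
- read_state(): the state, without advancing time (a new reading comes with each control period).
- get_image(name): name is "scene" or "top" or "wrist"; returns (picture, depth): 384x512x3 uint8, blue, green, red; 384x512 float32, mm along the optical axis (not along the pixel's ray), 0 where there is no reading.
- camera_model(name): a dict with "K" (3x3 intrinsics, pixels), "dist" ([k1, k2, p1, p2, k3] as OpenCV has them; the pictures are not rectified), "rvec" (rotation vector, rad) and "tvec" (3), from world to camera coordinates, as OpenCV has them; the wrist camera has in their place "hand_eye" (4x4, takes a point from camera to tool coordinates, whose origin is the TCP and whose axes are the flange's). Camera axes: x right, y down, z forward; pixel columns grow to the right and rows downward; lengths in mm; the calibration is good to about 2 mm. A picture is of the moment at which its call begins: read the wrist's pose just before it. camera_model takes no time and is no camera call.
- job_done(): hands the job in; it is judged then, once.
The state is a dict: "clock": time; "joints": joint angles; "joint_vel": joint speeds; "joint_efforts": joint torques, N m; "position": TCP position; "ee_rot": TCP orientation; "contact_force": force on the tool from outside, world axes, zero at the start; "wrist_torque": the same for the moment, N m; "gripper_width": finger opening in mm; "grasp_force": force on a finger pad.
Only numpy, scipy, OpenCV 4.12 (cv2) and the standard library are available. Lean on these libraries where they do the work, as an engineer would, in place of code of your own. Each camera call takes 0.05 s, during which the arm holds its last target. There are 200 camera calls.

## Task

A round metal jar lid has slid under the low jar shelf. Pick up the flat steel scoop by its handle, slide it under the shelf lip so that the lid rides up onto the blade, and draw it out on the scoop without touching the lid with the gripper or ramming the shelf and its jars. Set the scoop down on the middle of the round wooden board, with the lid lying on its blade, and let go.

Things in the scene. Friction and masses are not known exactly. Their poses are not given: they have to be found in the camera images.
- scoop: Flat steel scoop, 260 g, on the counter. Origin: centre of blade underside; +x to its open front edge, z up. Blade 104 (x) x 96 x 2 mm. Side walls 12 mm high (z), x -52 to +28, 92 mm apart; back wall 20 mm high at x -52. Wooden handle behind, along x: x -165 to -55, 18 mm wide (y), z 28 to 50, free beneath; grip it across y from above near x -95, z 38.
- lid: Round steel jar lid, diameter 56, height 15 mm, about 50 g, crown down under the shelf. Origin: centre of its underside. Crown flat for the middle 18 mm, then sloping up to 6 mm at the rim: the blade slides beneath once the rear rail stops the lid. 95 mm or more to its side(s), centre to centre, lie a cork bung (34 wide, 30 high) and a square tin (46 mm): not wanted.
- shelf: Low clear shelf, fixed, 390 mm long (y), four jars on top (to z 150 mm). Origin: on the counter under its middle; +x to the rear, z up. Front lip at x -54, lower edge at z 45 mm, top z 63. Open beneath for y -189 to 189. Rear rail: front face at x +37 on the counter, leaning back 20 degrees, 22 mm high. Lid centre starts at x -12 to 3.
- board: Round wooden board fixed flat on the counter, diameter 220 mm, 14 mm thick. Origin: centre of its underside (top at z = 14 mm).
Mind the look-alikes: they are no part of the job. Several things have the shape of the scoop; the one meant has the colours described above.

How it is judged:
By the outcome, as a careful person would: the job done as asked, in the order asked, and still so for the second after the job is handed in, with the robot touching nothing.
It also fails if it takes over 62 s, if anything falls off the work surface, if the arm or the gripper's body presses on something with over 40 N, if the wrist force passes 120 N, or if a joint passes its speed limit or range.

## Working session

There is one attempt and no reset: what is moved stays moved. The work goes in short steps, Python scripts to look and compute and a shell command to move; the robot and the scene stay as the last step left them, time stands still between calls to the robot, and variables do not carry over. Pictures are saved under pics/ and viewed, at most 12 in all, crops included, and the job is handed in when it is done.

```bash
mkdir -p pics; cat > h.py <<'E'
import numpy as np,cv2
from bench import *
def save(n):
    im,d=get_image(n); return im,d
def cam(n):
    m=camera_model(n);K=np.array(m['K'],float);D=np.array(m['dist'],float)
    R=cv2.Rodrigues(np.array(m['rvec'],float))[0];t=np.array(m['tvec'],float).ravel();return K,D,R,t
def ray(n,uv,z):
    K,D,R,t=cam(n);p=cv2.undistortPoints(np.array(uv,float).reshape(-1,1,2),K,D).reshape(-1,2)
    d=np.c_[p,np.ones(len(p))]@R; c=-R.T@t
    return c+d*((z-c[2])/d[:,2])[:,None]
def proj(n,P):
    K,D,R,t=cam(n);return cv2.projectPoints(np.array(P,float).reshape(-1,3),cv2.Rodrigues(R)[0],t,K,D)[0].reshape(-1,2)
def pts(n,d):
    K,D,R,t=cam(n);v,u=np.mgrid[0:d.shape[0],0:d.shape[1]]
    p=cv2.undistortPoints(np.dstack([u,v]).reshape(-1,1,2).astype(float),K,D).reshape(-1,2)
    P=(np.c_[p,np.ones(len(p))]*d.reshape(-1,1)-t)@R
    return P.reshape(*d.shape,3)
E
python3 - <<'E'
from h import *
for n in('top','scene'):
    im,d=save(n);cv2.imwrite(f'pics/{n}0.png',im);np.save(f'{n}0.npy',d)
    K,D,R,t=cam(n);print(n,K[0,0],-R.T@t)
    cv2.imwrite(f'pics/{n}0b.png',cv2.resize(im,(768,576)))
s=read_state();print(s)
E
```

```text
top 488.2121976800798 [ 338.36208546  110.62268443 1718.28403095]
scene 426.69792286383546 [1468.22256665 -265.50011862  797.7743445 ]
{'clock': 0.1, 'joints': array([ 1.40160139e+00,  3.85485449e-01,  6.73427669e-03, -4.21859279e-04,
       -1.19402155e+00, -2.58622205e-01]), 'joint_vel': array([-5.96714093e-05, -1.48396978e-03,  2.47030500e-03,  1.68846420e-03,
        1.55860135e-04,  4.71851821e-04]), 'joint_efforts': array([-9.43366067e-04, -3.93318558e+01,  1.88930315e+01,  4.19801116e+00,
       -2.55954052e-03,  9.99783680e-06]), 'position': array([259.05937879, 568.19070598, 230.31839914]), 'ee_rot': array([ 9.77191652e-01, -2.12356919e-01, -1.51690268e-04,  9.95973796e-04]), 'contact_force': array([-0.67998216,  0.61255575,  0.47710743]), 'wrist_torque': array([ 0.01111975, -0.03952028, -0.02778325]), 'grasp_force': 0.0, 'gripper_width': 85.28447533697154}
```

View pics/top0b.png

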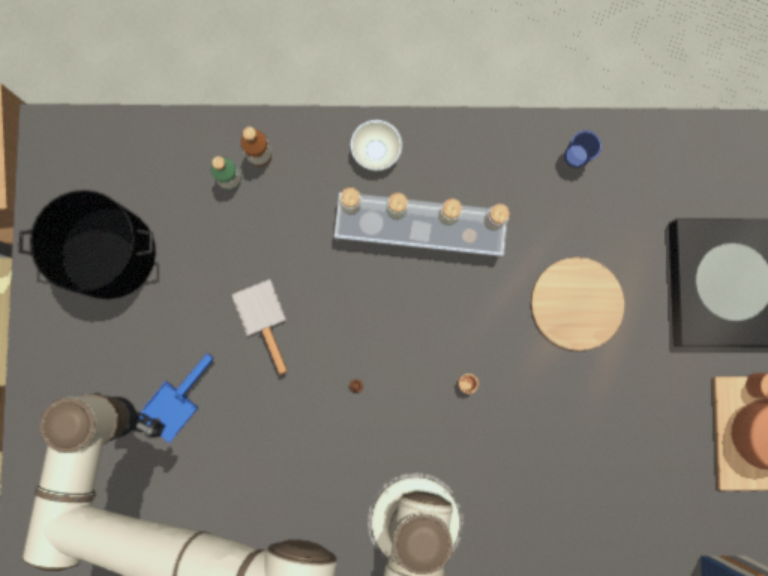

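View pics/scene0b.png

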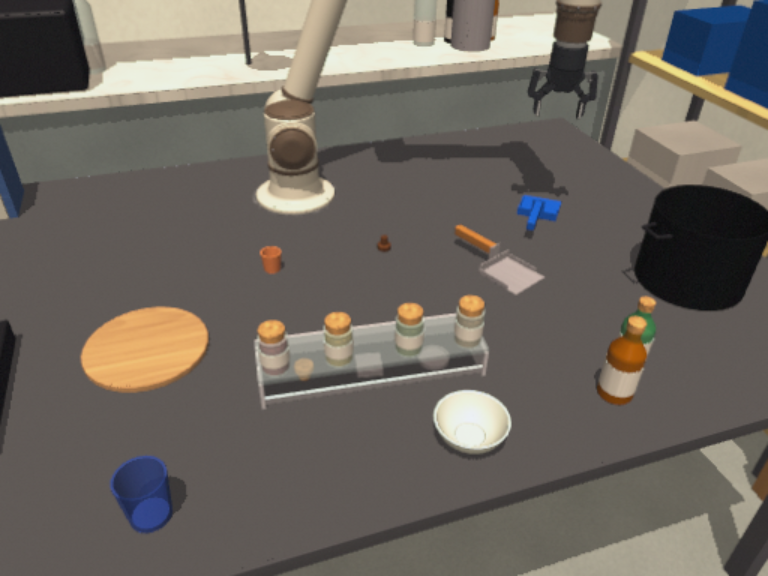

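The top view (768-wide) shows two things of the scoop's shape. The one at (260,307) has a grey steel blade and a wooden handle at (275,352), which fits. The blue plastic one at (178,400) does not. The shelf is at (420,225), with the round lid under it at (371,222), the square tin at (420,231) and the cork at (469,236). The board is at (578,304).

```bash
python3 - <<'E'
from h import *
im=cv2.imread('pics/top0.png');d=np.load('top0.npy')
a=cv2.resize(im[175:260,145:205],None,fx=6,fy=6,interpolation=cv2.INTER_CUBIC)
b=cv2.resize(im[115:185,215:345],None,fx=3.3,fy=3.3*1,interpolation=cv2.INTER_CUBIC)
c=np.zeros((510,800,3),np.uint8);c[:510,:360]=a;b=b[:, :430];c[:b.shape[0],365:365+b.shape[1]]=b
cv2.imwrite('pics/crop.png',c)
hsv=cv2.cvtColor(im,cv2.COLOR_BGR2HSV)
P=pts('top',d)
def rep(name,m,box,z):
    x0,y0,x1,y1=box;M=np.zeros(m.shape,np.uint8);M[y0:y1,x0:x1]=m[y0:y1,x0:x1]
    cs,_=cv2.findContours(M,0,2);c=max(cs,key=cv2.contourArea)
    f=np.zeros_like(M);cv2.drawContours(f,[c],-1,1,-1)
    r=cv2.minAreaRect(c);w=ray('top',cv2.boxPoints(r),z)
    ww=ray('top',c.reshape(-1,2),z)[:,:2]
    mm=cv2.moments(c);cc=ray('top',[[mm['m10']/mm['m00'],mm['m01']/mm['m00']]],z)[0]
    rw=cv2.minAreaRect(ww.astype(np.float32))
    print(name,'area',mm['m00'],'cent',cc.round(1),'rect',np.round(rw[0],1),np.round(rw[1],1),round(rw[2],1),'depthz',np.median(P[f>0][:,2]).round(1))
    return c
H,S,V=hsv[...,0],hsv[...,1],hsv[...,2]
rep('handle',((H<18)&(S>100)&(V>70)).astype(np.uint8),(170,210,195,255),50)
rep('blade',((S<70)&(V>110)).astype(np.uint8),(150,180,195,228),2)
rep('board',((H<30)&(S>70)&(V>100)).astype(np.uint8),(345,165,425,240),14)
rep('lid',((V>125)).astype(np.uint8),(238,139,257,159),8)
for (u,v) in [(247,148),(280,154),(312,157),(300,148),(262,140)]: print(u,v,hsv[v,u],P[v,u].round(0))
print(P[cv2.inRange(P[...,2],140,165)>0].mean(0))
E
```

```text
handle area 152.5 cent [387.4 323.5  50. ] rect [387.1 323.4] [107.1  20. ] 22.1 depthz 49.2
blade area 1923.5 cent [499.1 369.7   2. ] rect [494.6 368.5] [167.7 155.2] 0.7 depthz 1.3
board area 2964.0 cent [ 499. -381.   14.] rect [ 499.2 -380.7] [217.7 218.8] 44.2 depthz 13.5
lid area 340.0 cent [690.7 104.5   8. ] rect [690.9 104.6] [68.7 64.1] 0.2 depthz 63.3
247 148 [108   7 187] [682. 105.  59.]
280 154 [100   4 187] [661.  -9.  60.]
312 157 [ 16  32 192] [ 650. -119.   67.]
300 148 [ 23  36 129] [674. -74. 100.]
262 140 [ 16  84 166] [692.  56. 140.]
[616.25174206 329.31606149 150.04137309]
```

View pics/crop.png

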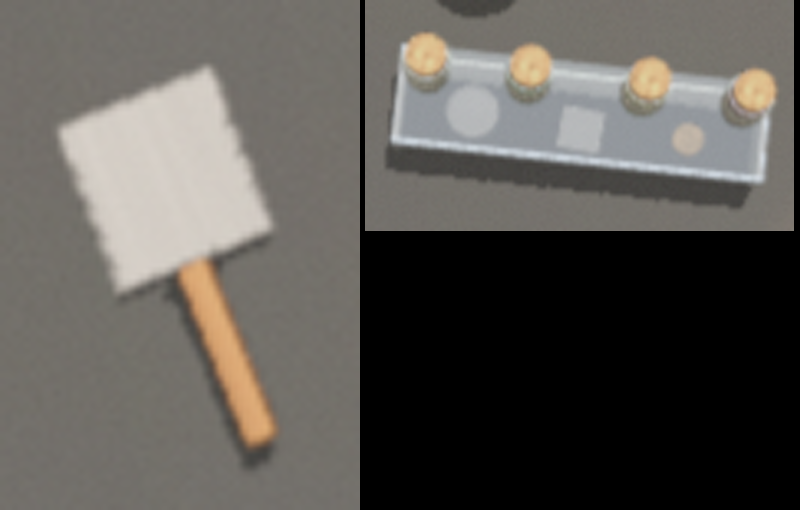

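The crop confirms it: steel blade with a wooden handle, heading about 22°. The lid is the round disc at crop (473,111), i.e. original pixel (247.7,148.6). Next I measure the lid and the shelf lip accurately.

```bash
python3 - <<'E'
from h import *
im=cv2.imread('pics/top0.png');g=cv2.cvtColor(im,cv2.COLOR_BGR2GRAY)
G=cv2.GaussianBlur(cv2.resize(g,None,fx=4,fy=4,interpolation=cv2.INTER_CUBIC),(0,0),2)
def blob(cu,cv,r,n,G,z):
    x0,y0=int((cu-r)*4),int((cv-r)*4);s=G[y0:int((cv+r)*4),x0:int((cu+r)*4)]
    t,m=cv2.threshold(s,0,255,cv2.THRESH_OTSU);cs,_=cv2.findContours(m,0,2)
    c=max(cs,key=cv2.contourArea).reshape(-1,2).astype(float)
    c=(c+[x0,y0]+.5)/4-.5
    w=ray(n,c,z)[:,:2].astype(np.float32)
    print(n,(cu,cv),t,'px',c.mean(0).round(1),'circle',np.round(cv2.fitEllipse(w)[0],1),np.round(cv2.fitEllipse(w)[1],1),'rect',cv2.minAreaRect(w))
blob(247.7,148.6,9.5,'top',G,15);blob(280,154,9,'top',G,23);blob(312.6,157,8,'top',G,30)
s=cv2.imread('pics/scene0.png');gs=cv2.cvtColor(s,cv2.COLOR_BGR2GRAY)
Gs=cv2.GaussianBlur(cv2.resize(gs,None,fx=4,fy=4,interpolation=cv2.INTER_CUBIC),(0,0),2)
blob(289,238,12,'scene',Gs,15)
# front lip: brightest ridge per column between predicted rows
L=[]
for u in range(228,332,2):
    v=158.0+(u-223.5)*(11.5/111.8); r=np.arange(v-4,v+4,.25)
    p=cv2.remap(g,np.full((1,len(r)),u,np.float32),r[None].astype(np.float32),cv2.INTER_LINEAR)[0].astype(float)
    L.append((u,r[p.argmax()],r[np.diff(p).argmin()]))
L=np.array(L)
for k in(1,2):
    w=ray('top',L[:,[0,k]],63)[:,:2]
    l=cv2.fitLine(w.astype(np.float32),cv2.DIST_HUBER,0,.01,.01).ravel();print('lip',k,l,'ang normal',np.degrees(np.arctan2(l[1],l[0])), np.median(abs((w-l[2:])@[-l[1],l[0]])))
# shelf ends at row mid
d=np.load('top0.npy');P=pts('top',d)
for v in (150,155,160,164):print(v,[ (u,int(g[v,u])) for u in list(range(218,230))],[(u,int(g[v,u])) for u in range(330,342)])
C,S=np.cos,np.sin
E
```

```text
top (247.7, 148.6) 168.0 px [247.2 146.6] circle [693.5 100.8] [53.3 67.5] rect ((695.6762084960938, 103.62454986572266), (54.695556640625, 66.28783416748047), 82.87029266357422)
top (280, 154) 168.0 px [280.  153.7] circle [669.4 -11.7] [50.8 51.7] rect ((669.5409545898438, -11.864265441894531), (46.12873840332031, 45.85200881958008), 77.54602813720703)
top (312.6, 157) 165.0 px [312.8 156.2] circle [ 658.5 -125.3] [32.3 33.2] rect ((658.5026245117188, -125.34793853759766), (32.575374603271484, 32.40556716918945), 63.26786422729492)
scene (289, 238) 120.0 px [283.9 236.1] circle [676.7 112.2] [59.5 83.3] rect ((680.0532836914062, 107.44630432128906), (69.22496032714844, 60.54349136352539), 72.34940338134766)
lip 1 [ 1.0549994e-01  9.9441934e-01  6.3119208e+02 -4.3915524e+00] ang normal 83.94402 0.5891354263530044
lip 2 [ 1.0690719e-01  9.9426901e-01  6.2644623e+02 -6.1560736e+00] ang normal 83.86294 0.7674058820778227
150 [(218, 112), (219, 113), (220, 112), (221, 112), (222, 92), (223, 137), (224, 189), (225, 186), (226, 164), (227, 153), (228, 151), (229, 151)] [(330, 122), (331, 
[... 289 characters left out ...]
331, 151), (332, 159), (333, 163), (334, 174), (335, 194), (336, 187), (337, 142), (338, 117), (339, 118), (340, 116), (341, 116)]
160 [(218, 113), (219, 113), (220, 110), (221, 86), (222, 71), (223, 73), (224, 81), (225, 78), (226, 74), (227, 73), (228, 72), (229, 74)] [(330, 150), (331, 155), (332, 160), (333, 167), (334, 188), (335, 196), (336, 157), (337, 121), (338, 115), (339, 117), (340, 116), (341, 117)]
164 [(218, 113), (219, 112), (220, 110), (221, 87), (222, 70), (223, 70), (224, 69), (225, 70), (226, 69), (227, 71), (228, 69), (229, 71)] [(330, 152), (331, 158), (332, 163), (333, 172), (334, 196), (335, 204), (336, 156), (337, 120), (338, 117), (339, 118), (340, 117), (341, 117)]
```

```bash
cat >> h.py <<'E'
from scipy.spatial.transform import Rotation as Ro
def delta(p,head,pitch=0):
    "tool-frame shift (m) and rotvec from the present pose to TCP p, tool x along heading (deg), pointing down; pitch>0 lifts the front"
    s=read_state();R0=Ro.from_quat(s['ee_rot']);h=np.radians(head)
    R1=Ro.from_rotvec([0,0,h])*Ro.from_rotvec([0,-np.radians(pitch),0])*Ro.from_matrix(np.diag([1.,-1,-1]))
    print('now',s['position'].round(1),'F',s['contact_force'].round(1),'w',round(s['gripper_width'],1),'t',s['clock'],'head',np.degrees(np.arctan2(*R0.as_matrix()[[1,0],0])).round(1),'tilt',(R0.as_matrix()[2]).round(3))
    print('shift',(R0.inv().apply(np.array(p)-s['position'])/1000).round(4),'rv',(R0.inv()*R1).as_rotvec().round(3))
E
python3 - <<'E'
from h import *
delta([401,329,120],22.2)
im=cv2.imread('pics/top0.png');g=cv2.cvtColor(im,cv2.COLOR_BGR2GRAY)
G=cv2.resize(g[132:166,230:266],None,fx=8,fy=8,interpolation=cv2.INTER_CUBIC)
c=cv2.HoughCircles(G,cv2.HOUGH_GRADIENT_ALT,1.5,40,param1=80,param2=.6,minRadius=50,maxRadius=80)
print(c)
for q in ([] if c is None else c[0]):
    uv=(q[:2]+.5)/8-.5+[230,132];w=ray('top',[uv],15)[0];n=np.array([.9943,-.106]);print(uv,w,q[2]/8*(1718-15)/488.2, 'lid shelf x', (w[:2]-[626.45,-6.16])@n-54)
for v in(155,):
    e=ray('top',[[222.6,v],[336.8,v]],63)[:,:2];print(e)
E
```

```text
now [259.1 568.2 230.3] F [-0.7  0.6  0.5] w 85.3 t 0.1 head -24.5 tilt [ 0.     0.002 -1.   ]
shift [0.2284 0.1585 0.1107] rv [ 0.002  0.001 -0.815]
None
[[ 656.45746011  188.60980665]
 [ 658.20775755 -205.06875711]]
```

```bash
python3 -m handwheel '[[0.045,0.032,0.02,0,0,-0.163,1],[0.09,0.064,0.04,0,0,-0.326,1],[0.137,0.095,0.065,0,0,-0.489,1],[0.183,0.127,0.09,0,0,-0.652,1],[0.2284,0.1585,0.1107,0,0,-0.815,1],[0.2284,0.1585,0.1107,0,0,-0.815,1],[0.2284,0.1585,0.1107,0,0,-0.815,1]]'; python3 - <<'E'
from h import *
delta([401,329,19],22.2)
im=cv2.imread('pics/top0.png');g=cv2.cvtColor(im,cv2.COLOR_BGR2GRAY)
x0,y0=234,137
G=cv2.GaussianBlur(cv2.resize(g[y0:162,x0:262],None,fx=8,fy=8,interpolation=cv2.INTER_CUBIC),(0,0),3)
for t in (166,172,178):
    m=(G>t).astype(np.uint8)*255
    k=cv2.getStructuringElement(2,(61,61));m=cv2.morphologyEx(m,cv2.MORPH_OPEN,k)
    n,l,st,c=cv2.connectedComponentsWithStats(m);
    for i in range(1,n):
        uv=(c[i]+.5)/8-.5+[x0,y0];w=ray('top',[uv],15)[0];print(t,st[i],uv.round(1),w.round(1),'shelf x',((w[:2]-[626.45,-6.16])@[.9943,-.106]-54).round(1))
E
```

```text
clock: 0.98
position: [401.7, 329.9, 120.8]
ee_rot: [0.981, 0.192, 0.0, -0.0]
contact_force: [0.5, 0.8, 1.3]
gripper_width: 85.1
grasp_force: 0.0
now [401.7 329.9 120.8] F [0.5 0.8 1.3] w 85.1 t 0.975 head 22.1 tilt [ 0.001 -0.    -1.   ]
shift [-0.001   0.0006  0.1017] rv [-0.    -0.001 -0.001]
166 [   46    28   126   129 12525] [247.2 148.2] [690.6 104.1  15. ] shelf x -1.9
172 [   49    34   120   120 11244] [247.2 148.3] [690.3 104.   15. ] shelf x -2.2
178 [  53   39  113  111 9788] [247.2 148.3] [690.1 103.9  15. ] shelf x -2.4
```

```bash
python3 -m handwheel '[[-0.001,0.0006,0.04,0,0,0,1],[-0.001,0.0006,0.08,0,0,0,1],[-0.001,0.0006,0.101,0,0,0,1],[-0.001,0.0006,0.101,0,0,0,1],[-0.001,0.0006,0.101,0,0,0,-1],[-0.001,0.0006,0.101,0,0,0,-1],[-0.001,0.0006,0.101,0,0,0,-1],[-0.001,0.0006,0.101,0,0,0,-1],[-0.001,0.0006,0.101,0,0,0,-1],[-0.001,0.0006,0.101,0,0,0,-1]]'; python3 - <<'E'
from h import *
delta([401,329,60],22.2)
im,d=save('wrist');cv2.imwrite('pics/w1.png',im)
E
```

```text
clock: 2.22
position: [400.8, 328.8, 20.3]
ee_rot: [0.981, 0.192, 0.0, -0.0]
contact_force: [-1.4, -1.0, 6.1]
gripper_width: 17.2
grasp_force: 61.9
now [400.8 328.8  20.3] F [-1.4 -1.   6.1] w 17.2 t 2.225 head 22.2 tilt [ 0.001 -0.    -1.   ]
shift [ 0.0003 -0.0001 -0.0397] rv [-0.    -0.001 -0.   ]
```

View pics/w1.png

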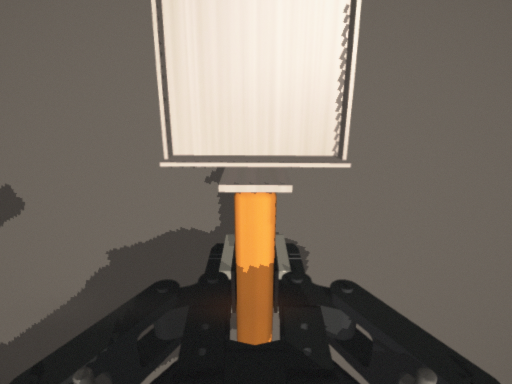

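The scoop is held: handle between the pads at (255,265), blade straight ahead, back wall top edge along row 164. I locate the scoop relative to the tool from that edge and work out the lift.

```bash
python3 - <<'E'
from h import *
m=camera_model('wrist');K=np.array(m['K']);D=np.array(m['dist']);T=np.array(m['hand_eye'])
s=read_state();R=Ro.from_quat(s['ee_rot']).as_matrix()
for (u,v,z) in [(160,164,20),(350,164,20),(156,5,2),(358,5,2),(255,200,50),(255,345,50)]:
    p=cv2.undistortPoints(np.array([[[u,v]]],float),K,D).ravel();dr=R@T[:3,:3]@[*p,1];o=R@T[:3,3]+s['position']
    w=o+dr*((z-o[2])/dr[2]);print((u,v),w.round(1),'tool',(R.T@(w-s['position'])).round(1))
# top view check after grasp
delta([410,320,75],-6.1)
# pre-insert: lid (690.4,104), shelf dir
n=np.array([.9943,-.106]);lid=np.array([690.4,104.])
for L in (150,):print(lid-n*L)
E
```

```text
(160, 164) [427.4 391.4  20. ] tool [ 48.2 -47.9   0.3]
(350, 164) [463.3 303.7  20. ] tool [48.3 46.9  0.3]
(156, 5) [496.7 420.5   2. ] tool [123.4 -48.7  18.4]
(358, 5) [533.8 329.6   2. ] tool [123.5  49.5  18.3]
(255, 200) [438.1 344.6  50. ] tool [ 40.5  -0.5 -29.7]
(255, 345) [366.4 315.3  50. ] tool [-37.   -0.4 -29.8]
now [400.8 328.9  20.3] F [-2.  -0.9  6.5] w 17.2 t 2.275 head 22.2 tilt [ 0.001 -0.    -1.   ]
shift [ 0.0052  0.0117 -0.0547] rv [-0.    -0.001  0.494]
[541.255 119.9  ]
```

```bash
python3 - <<'E'
from h import *
delta([428,132,60],-6.1)
E
```

```text
now [400.8 328.9  20.3] F [-2.  -0.9  6.5] w 17.2 t 2.275 head 22.2 tilt [ 0.001 -0.    -1.   ]
shift [-0.0491  0.1926 -0.0398] rv [-0.    -0.001  0.494]
```

```bash
python3 -m handwheel '[[0,0,-0.02,0,0,0,-1],[0,0,-0.04,0,0,0,-1],[-0.008,0.032,-0.04,0,0,0.08,-1],[-0.016,0.065,-0.04,0,0,0.165,-1],[-0.025,0.097,-0.04,0,0,0.247,-1],[-0.033,0.13,-0.04,0,0,0.33,-1],[-0.041,0.162,-0.04,0,0,0.412,-1],[-0.049,0.1926,-0.04,0,0,0.494,-1],[-0.049,0.1926,-0.04,0,0,0.494,-1],[-0.049,0.1926,-0.04,0,0,0.494,-1]]'; python3 - <<'E'
from h import *
delta([428,132,21],-6.1)
im,d=save('top');P=pts('top',d)
i2=im[110:250,200:350];cv2.imwrite('pics/t2.png',cv2.resize(i2,None,fx=4,fy=4,interpolation=cv2.INTER_CUBIC))
im,d=save('wrist');cv2.imwrite('pics/w2.png',im)
E
```

```text
clock: 3.52
position: [427.9, 132.0, 59.3]
ee_rot: [0.999, -0.053, -0.0, 0.0]
contact_force: [0.2, 0.1, -1.8]
gripper_width: 17.3
grasp_force: 60.6
now [427.9 132.   59.3] F [ 0.2  0.1 -1.8] w 17.3 t 3.525 head -6.1 tilt [-0.  0. -1.]
shift [0.0001 0.     0.0383] rv [ 0.  0. -0.]
```

View pics/t2.png

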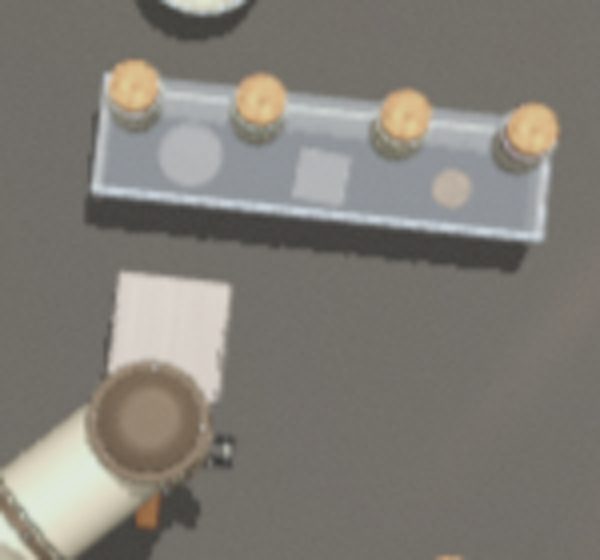

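Picture t2 shows the scoop hanging level with its front edge at crop row about 279, parallel to the shelf lip and in line with the lid at (190,155). I lower it and advance to just short of the lid.

```bash
python3 -m handwheel '[[0,0,0.02,0,0,0,-1],[0,0,0.036,0,0,0,-1],[0,0,0.0385,0,0,0,-1],[0,0,0.0385,0,0,0,-1]]';  python3 -m handwheel '[[0.015,0,0,0,0,0,-1],[0.035,0,0,0,0,0,-1],[0.05,0,0,0,0,0,-1],[0.065,0,0,0,0,0,-1],[0.078,0,0,0,0,0,-1],[0.085,0,0,0,0,0,-1],[0.085,0,0,0,0,0,-1]]'; python3 - <<'E'
from h import *
n=np.array([.9943,-.106]);lid=np.array([690.4,104.])
delta([*(lid-n*115.8),20.8],-6.1)
im,d=save('top');cv2.imwrite('pics/t3.png',cv2.resize(im[110:250,200:350],None,fx=4,fy=4,interpolation=cv2.INTER_CUBIC))
E
```

```text
clock: 4.12
position: [428.2, 132.5, 21.3]
ee_rot: [0.999, -0.053, 0.0, -0.0]
contact_force: [0.4, 0.3, -3.0]
gripper_width: 17.1
grasp_force: 60.7
clock: 5.0
position: [512.7, 122.8, 21.0]
ee_rot: [0.999, -0.054, -0.0, 0.0]
contact_force: [0.7, -0.2, -2.0]
gripper_width: 17.3
grasp_force: 60.6
now [512.7 122.8  21. ] F [ 0.7 -0.2 -2. ] w 17.3 t 5.0 head -6.1 tilt [-0.  0. -1.]
shift [ 0.0629 -0.0003  0.0002] rv [ 0.     0.    -0.001]
```

View pics/t3.png

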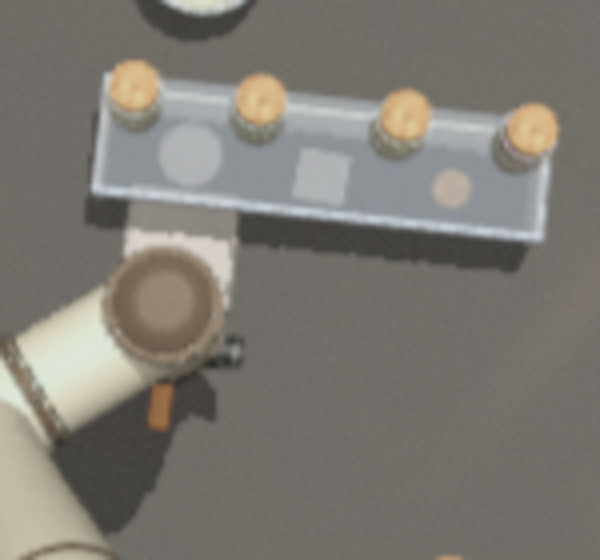

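```bash
python3 - <<'E'
from h import *
print(ray('top',[[(175+.5)/4-.5+200,(279+.5)/4-.5+110]],41))
im,d=save('top')
a=cv2.cvtColor(im,cv2.COLOR_BGR2GRAY)[140:180,225:270]
print(a[:,14:26:3].T)
im,d=save('scene');s=im[190:275,150:350];cv2.imwrite('pics/s3.png',cv2.resize(cv2.convertScaleAbs(s,alpha=1.6),None,fx=4,fy=4,interpolation=cv2.INTER_CUBIC))
E
```

```text
[[575.32480574 117.11286358  41.        ]]
[[129 140 145 146 147 149 152 154 157 157 152 149 146 146 147 146 154 176
  207 188 141 133 137 136 138 137 137 146 189 209 208 181 142 125 111 105
  109 115 126 132]
 [148 147 159 168 175 178 178 179 178 178 178 177 177 174 164 150 149 171
  200 193 155 133 134 137 136 137 137 140 163 197 206 182 146 124 111 108
  111 117 129 136]
 [156 167 176 180 179 180 180 180 180 178 178 178 178 178 177 171 160 164
  186 196 169 133 139 139 137 138 137 147 186 207 208 194 163 137 118 104
  106 109 114 125]
 [164 169 176 180 180 180 180 181 180 179 179 179 178 178 178 177 163 156
  176 206 187 140 133 137 137 137 135 138 144 189 209 211 205 179 146 134
  123 109 108 110]]
```

View pics/s3.png

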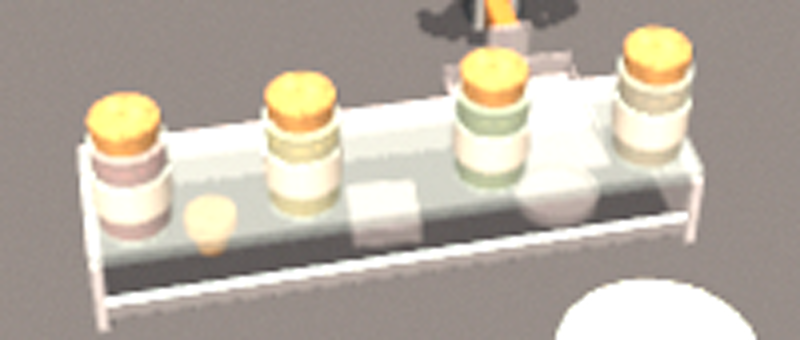

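In s3 the blade shows through the shelf, with its front edge at about (565,165), just short of the lid at (558,195). I advance slowly while watching the force.

```bash
python3 -m handwheel '[[0.003,0,0.001,0,0,0,-1],[0.007,0,0.001,0,0,0,-1],[0.011,0,0.001,0,0,0,-1],[0.015,0,0.001,0,0,0,-1],[0.019,0,0.001,0,0,0,-1],[0.023,0,0.001,0,0,0,-1],[0.026,0,0.001,0,0,0,-1],[0.026,0,0.001,0,0,0,-1]]';  python3 - <<'E'
from h import *
n=np.array([.9943,-.106]);lid=np.array([690.4,104.])
delta([*(lid-n*115.8),20.8],-6.1)
im,d=save('top')
a=cv2.cvtColor(im,cv2.COLOR_BGR2GRAY)[132:170,225:270]
print(a[:,14:26:4].T)
E
```

```text
clock: 6.15
position: [538.7, 120.0, 20.4]
ee_rot: [0.999, -0.053, 0.0, 0.0]
contact_force: [-3.0, -0.6, 3.3]
gripper_width: 17.4
grasp_force: 61.7
now [538.7 120.   20.4] F [-3.  -0.6  3.3] w 17.4 t 6.15 head -6.1 tilt [ 0.  0. -1.]
shift [ 0.0367 -0.0002 -0.0004] rv [ 0. -0. -0.]
[[174 166 170 161 145 138 125 117 126 139 144 148 148 147 148 147 149 162
  175 177 178 178 179 178 179 183 206 187 138 132 135 133 125 111 106 108
  112 124]
 [171 194 191 174 171 169 165 162 168 174 176 176 177 176 176 177 175 176
  176 174 168 173 177 178 178 181 196 197 162 128 130 134 124 113 109 111
  119 130]
 [170 192 196 178 171 171 172 171 173 176 177 177 178 178 178 177 176 175
  177 177 175 170 169 176 177 178 184 207 182 133 133 137 136 124 110 105
  107 111]]
```

```bash
python3 -m handwheel '[[0.003,0,0,0,0,0,-1],[0.006,0,0,0,0,0,-1],[0.009,0,0,0,0,0,-1],[0.012,0,0,0,0,0,-1],[0.015,0,0,0,0,0,-1],[0.018,0,0,0,0,0,-1]]';  python3 -m handwheel '[[0.002,0,0,0,0,0,-1],[0.004,0,0,0,0,0,-1],[0.006,0,0,0,0,0,-1],[0.008,0,0,0,0,0,-1],[0.010,0,0,0,0,0,-1]]'; python3 - <<'E'
from h import *
n=np.array([.9943,-.106]);lid=np.array([690.4,104.])
delta([*(lid-n*115.8),20.8],-6.1)
im,d=save('top')
im2,d=save('scene')
a=cv2.resize(im[120:175,215:275],None,fx=6,fy=6,interpolation=cv2.INTER_CUBIC);b=cv2.resize(im2[190:260,245:325],None,fx=5,fy=4.71,interpolation=cv2.INTER_CUBIC)
cv2.imwrite('pics/c4.png',cv2.convertScaleAbs(np.hstack([a,b[:330]]),alpha=1.2,beta=-40))
E
```

```text
clock: 6.95
position: [555.6, 118.0, 20.4]
ee_rot: [0.999, -0.053, -0.001, 0.0]
contact_force: [-5.4, -0.4, 6.9]
gripper_width: 17.0
grasp_force: 62.0
clock: 7.58
position: [565.6, 117.0, 20.4]
ee_rot: [0.999, -0.053, -0.001, 0.0]
contact_force: [-5.0, 1.0, 6.3]
gripper_width: 17.0
grasp_force: 62.1
now [565.6 117.   20.4] F [-5.   1.   6.3] w 17.0 t 7.575 head -6.1 tilt [-0.001  0.    -1.   ]
shift [ 0.0097 -0.0003 -0.0004] rv [ 0.     0.001 -0.   ]
```

View pics/c4.png

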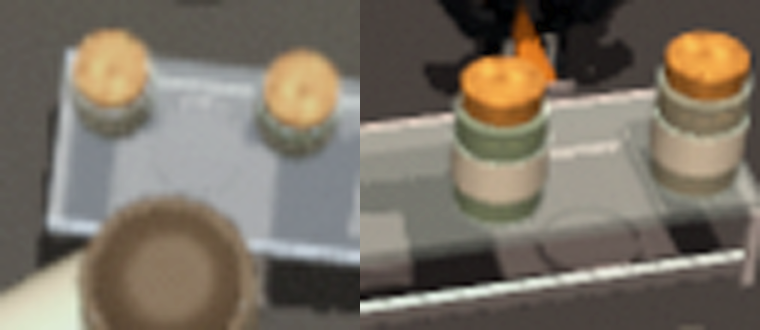

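In c4 the blade (left crop, columns 107 to 275) reaches beneath the lid, whose faint circle is at about (195,150). Contact force stays low, so I make the last push.

```bash
python3 -m handwheel '[[0.002,0,0,0,0,0,-1],[0.004,0,0,0,0,0,-1],[0.006,0,0,0,0,0,-1],[0.008,0,0,0,0,0,-1],[0.010,0,0,0,0,0,-1],[0.01,0,0,0,0,0,-1]]'; python3 - <<'E'
from h import *
delta([565,118,20.8],-6.1)
im,d=save('top')
a=cv2.cvtColor(im,cv2.COLOR_BGR2GRAY)[132:160,235:262]
print(a[:,::2])
E
```

```text
clock: 8.43
position: [575.9, 116.0, 20.4]
ee_rot: [0.999, -0.053, -0.0, 0.0]
contact_force: [-4.3, -0.7, 5.8]
gripper_width: 17.1
grasp_force: 61.9
now [575.9 116.   20.4] F [-4.3 -0.7  5.8] w 17.1 t 8.425 head -6.1 tilt [-0.001  0.    -1.   ]
shift [-0.011  -0.0009 -0.0004] rv [ 0.     0.001 -0.   ]
[[188 181 173 181 171 167 168 166 164 163 162 159 172 176]
 [195 178 164 192 194 193 190 184 176 170 168 166 181 180]
 [193 178 167 184 190 190 193 193 196 197 193 176 175 182]
 [189 165 159 172 173 174 179 185 190 193 193 177 173 181]
 [170 143 144 169 169 182 186 191 176 173 177 168 166 184]
 [145 141 137 164 172 185 182 188 188 172 170 155 146 186]
 [148 128 125 163 174 180 177 179 183 173 169 149 136 181]
 [135 111 122 169 176 179 178 179 178 169 167 142 145 156]
 [116 110 146 174 176 178 178 178 179 168 168 138 131 137]
 [115 121 165 175 177 178 177 178 178 174 172 154 119 137]
 [119 145 174 176 177 178 179 179 179 178 176 166 119 121]
 [154 166 177 176 176 178 178 179 179 177 176 172 121 114]
 [172 176 178 175 176 177 177 178 178 178 176 175 140 114]
 [175 178 177 175 175 176 177 
[... 155 characters left out ...]
8 176 164 162 162 173 176 175 175 177 176 176 152]
 [173 159 159 147 145 143 156 173 176 174 175 175 175 150]
 [154 140 139 136 137 134 147 164 169 171 176 175 176 151]
 [142 135 124 122 122 121 134 147 149 169 176 175 174 151]
 [137 122 110 109 111 108 113 127 136 160 175 176 175 149]
 [123 111 105 106 107 108 107 112 131 143 171 175 175 147]
 [112 106 107 110 111 109 107 105 120 135 167 176 175 145]
 [106 104 110 117 120 118 111 108 110 130 158 175 173 144]
 [102 109 114 127 132 129 122 111 106 119 145 169 172 144]
 [104 111 125 135 135 137 132 115 105 114 137 166 168 144]
 [104 115 132 135 136 135 136 124 108 108 133 167 169 144]
 [107 122 135 134 136 137 135 129 111 105 129 156 173 149]]
```

```bash
python3 -m handwheel '[[0.0015,0,0,0,0,0,-1],[0.003,0,0,0,0,0,-1],[0.003,0,0,0,0,0,-1]]'; python3 -m handwheel '[[0,0,-0.001,0,0,0,-1],[0,0,-0.002,0,0,0,-1],[-0.001,0,-0.003,0,0,0,-1],[-0.003,0,-0.003,0,0,0,-1],[-0.006,0,-0.003,0,0,0,-1],[-0.01,0,-0.003,0,0,0,-1],[-0.014,0,-0.003,0,0,0,-1],[-0.019,0,-0.003,0,0,0,-1],[-0.024,0,-0.003,0,0,0,-1],[-0.03,0,-0.003,0,0,0,-1]]'; python3 - <<'E'
from h import *
delta([565,118,20.8],-6.1)
im,d=save('top')
im2,d=save('scene')
a=cv2.resize(im[120:175,215:275],None,fx=6,fy=6,interpolation=cv2.INTER_CUBIC);b=cv2.resize(im2[190:260,245:325],None,fx=5,fy=4.71,interpolation=cv2.INTER_CUBIC)
cv2.imwrite('pics/c5.png',cv2.convertScaleAbs(np.hstack([a,b[:330]]),alpha=1.2,beta=-40))
E
```

```text
clock: 8.85
position: [578.8, 115.7, 20.4]
ee_rot: [0.999, -0.053, -0.0, 0.0]
contact_force: [-4.2, 0.5, 6.1]
gripper_width: 17.4
grasp_force: 61.9
clock: 10.1
position: [548.9, 119.0, 23.2]
ee_rot: [0.999, -0.053, 0.0, -0.0]
contact_force: [0.1, 0.1, -2.5]
gripper_width: 16.5
grasp_force: 60.6
now [548.9 119.   23.2] F [ 0.1  0.1 -2.5] w 16.5 t 10.1 head -6.1 tilt [ 0. -0. -1.]
shift [ 0.0161 -0.0008  0.0024] rv [-0. -0. -0.]
```

View pics/c5.png

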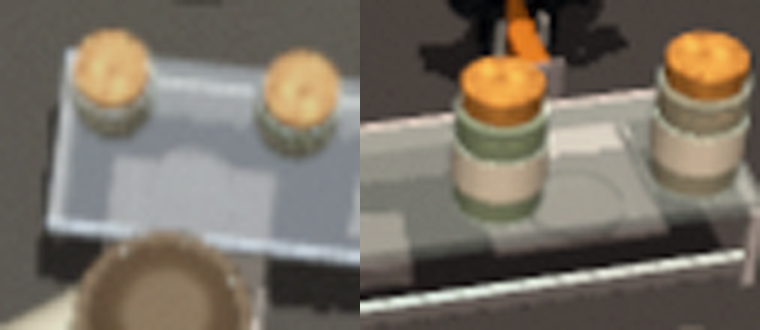

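c5 shows the lid riding along on the blade: left crop centre about (193,195), slightly over the front edge at row 158. I tilt the blade slightly back and draw it fully out.

```bash
python3 -m handwheel '[[-0.002,0,-0.001,0,0.015,0,-1],[-0.005,0,-0.001,0,0.03,0,-1],[-0.01,0,-0.001,0,0.045,0,-1],[-0.016,0,-0.001,0,0.06,0,-1],[-0.023,0,-0.001,0,0.07,0,-1],[-0.031,0,-0.001,0,0.07,0,-1],[-0.039,0,-0.001,0,0.07,0,-1],[-0.047,0,-0.001,0,0.07,0,-1],[-0.055,0,-0.001,0,0.07,0,-1],[-0.063,0,-0.001,0,0.07,0,-1]]';python3 -m handwheel '[[-0.008,0,0,0,0,0,-1],[-0.016,0,0,0,0,0,-1],[-0.024,0,0,0,0,0,-1],[-0.032,0,0,0,0,0,-1],[-0.04,0,0,0,0,0,-1],[-0.048,0,0,0,0,0,-1],[-0.054,0,0,0,0,0,-1],[-0.058,0,0,0,0,0,-1],[-0.06,0,0,0,0,0,-1],[-0.06,0,0,0,0,0,-1]]'; python3 - <<'E'
from h import *
delta([428,132,100],-20,4)
im,d=save('wrist')
cv2.imwrite('pics/w6.png',im)
E
```

```text
clock: 11.45
position: [486.2, 125.7, 24.2]
ee_rot: [0.998, -0.053, 0.035, 0.002]
contact_force: [0.6, -0.3, -2.6]
gripper_width: 17.2
grasp_force: 60.6
clock: 12.7
position: [427.2, 132.1, 20.0]
ee_rot: [0.998, -0.053, 0.035, 0.002]
contact_force: [0.7, 0.1, -2.2]
gripper_width: 17.1
grasp_force: 60.6
now [427.2 132.1  20. ] F [ 0.7  0.1 -2.2] w 17.1 t 12.7 head -6.1 tilt [ 0.07  -0.    -0.998]
shift [ 0.0064  0.     -0.0798] rv [-0.017 -0.     0.242]
```

View pics/w6.png

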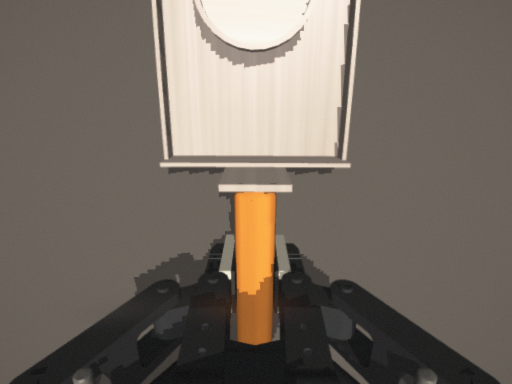

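w6 shows the lid lying on the blade at about (253,0), centred between the walls. I lift the scoop and carry it towards the board in gentle steps.

```bash
python3 -m handwheel '[[0.0004,0,-0.005,0,0,0,-1],[0.0008,0,-0.012,0,0,0,-1],[0.0016,0,-0.02,0,0,0,-1],[0.0022,0,-0.028,0,0,0,-1],[0.003,0,-0.036,0,0,0,-1],[0.0035,0,-0.044,0,0,0,-1],[0.004,0,-0.052,0,0,0,-1],[0.0045,0,-0.058,0,0,0,-1],[0.005,0,-0.062,0,0,0,-1]]'; python3 - <<'E'
from h import *
delta([425,-20,82],-16.5,4)
E
```

```text
clock: 13.88
position: [427.8, 132.0, 82.5]
ee_rot: [0.998, -0.053, 0.035, 0.002]
contact_force: [1.0, -0.3, -3.4]
gripper_width: 17.4
grasp_force: 60.6
now [427.8 132.   82.5] F [ 1.  -0.3 -3.4] w 17.4 t 13.875 head -6.1 tilt [ 0.07  -0.    -0.998]
shift [0.0134 0.1514 0.0014] rv [-0.013 -0.     0.181]
```

```bash
python3 -m handwheel '[[0.0004,0.005,0,0,0,0.006,-1],[0.0013,0.015,0,-0.001,0,0.018,-1],[0.0027,0.03,0,-0.003,0,0.036,-1],[0.0044,0.05,0.0005,-0.004,0,0.06,-1],[0.0062,0.07,0.0006,-0.006,0,0.084,-1],[0.008,0.09,0.0008,-0.008,0,0.107,-1],[0.0097,0.11,0.001,-0.0095,0,0.131,-1],[0.0115,0.13,0.0012,-0.011,0,0.155,-1],[0.0127,0.144,0.0014,-0.0125,0,0.172,-1],[0.0134,0.1514,0.0014,-0.013,0,0.181,-1]]'; python3 - <<'E'
from h import *
delta([422,-170,82],-26.8,4)
E
```

```text
clock: 15.12
position: [424.7, -21.1, 81.5]
ee_rot: [0.989, -0.144, 0.034, 0.005]
contact_force: [-0.1, 0.1, -2.6]
gripper_width: 17.1
grasp_force: 60.6
now [424.7 -21.1  81.5] F [-0.1  0.1 -2.6] w 17.1 t 15.125 head -16.6 tilt [ 0.07   0.001 -0.998]
shift [0.0399 0.1434 0.0024] rv [-0.012  0.     0.177]
```

```bash
python3 -m handwheel '[[0.0014,0.005,0,0,0,0.006,-1],[0.004,0.0145,0,-0.001,0,0.018,-1],[0.008,0.029,0.0005,-0.0025,0,0.036,-1],[0.0133,0.048,0.0008,-0.004,0,0.059,-1],[0.0186,0.067,0.001,-0.0055,0,0.083,-1],[0.024,0.086,0.0015,-0.007,0,0.106,-1],[0.029,0.105,0.0018,-0.009,0,0.13,-1],[0.0345,0.124,0.002,-0.0105,0,0.153,-1],[0.038,0.1365,0.0023,-0.0115,0,0.169,-1],[0.0399,0.1434,0.0024,-0.012,0,0.177,-1]]'; python3 - <<'E'
from h import *
delta([419,-320.5,82],-37.2,4)
E
```

```text
clock: 16.38
position: [422.4, -169.7, 82.0]
ee_rot: [0.972, -0.231, 0.034, 0.008]
contact_force: [0.2, 0.2, -2.5]
gripper_width: 16.9
grasp_force: 60.6
now [ 422.4 -169.7   82. ] F [ 0.2  0.2 -2.5] w 16.9 t 16.375 head -26.8 tilt [ 0.07  -0.    -0.998]
shift [0.0647 0.1362 0.0045] rv [-0.013  0.     0.182]
```

```bash
python3 -m handwheel '[[0.002,0.005,0,0,0,0.006,-1],[0.0065,0.0135,0.0005,-0.001,0,0.018,-1],[0.013,0.0275,0.001,-0.0025,0,0.036,-1],[0.0215,0.0455,0.0015,-0.004,0,0.06,-1],[0.03,0.0635,0.002,-0.006,0,0.085,-1],[0.039,0.0815,0.003,-0.0075,0,0.109,-1],[0.0475,0.0995,0.0035,-0.009,0,0.133,-1],[0.056,0.118,0.004,-0.011,0,0.157,-1],[0.0615,0.1295,0.0043,-0.012,0,0.173,-1],[0.0647,0.1362,0.0045,-0.013,0,0.182,-1]]'; python3 - <<'E'
from h import *
delta([419,-320.5,82],-37.2,0)
delta([419,-320.5,38],-37.2,0)
im,d=save('top');cv2.imwrite('pics/t7.png',cv2.resize(im[140:260,320:440],None,fx=4,fy=4,interpolation=cv2.INTER_CUBIC))
E
```

```text
clock: 17.62
position: [419.1, -320.5, 81.9]
ee_rot: [0.947, -0.319, 0.033, 0.011]
contact_force: [0.8, 0.5, -3.0]
gripper_width: 16.8
grasp_force: 60.6
now [ 419.1 -320.5   81.9] F [ 0.8  0.5 -3. ] w 16.8 t 17.625 head -37.2 tilt [ 0.07   0.    -0.998]
shift [-0.0001  0.0001 -0.0001] rv [ 0.   -0.07 -0.  ]
now [ 419.1 -320.5   81.9] F [ 0.8  0.5 -3. ] w 16.8 t 17.625 head -37.2 tilt [ 0.07   0.    -0.998]
shift [-0.0031  0.0001  0.0438] rv [ 0.   -0.07 -0.  ]
```

View pics/t7.png

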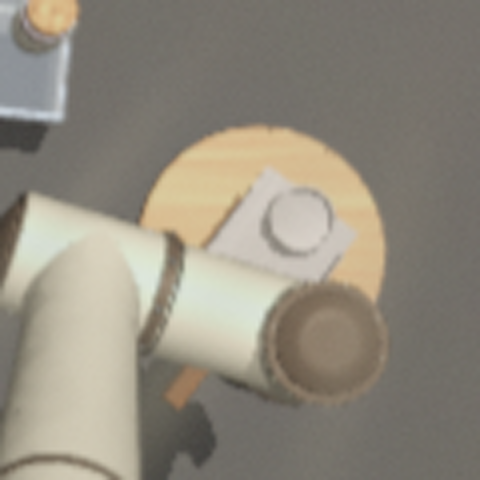

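t7 shows the lid at (298,220) on the blade, above the board (centre about (265,243)). I level it and lower it.

```bash
python3 -m handwheel '[[-0.0003,0,0.004,0,0,0,-1],[-0.0008,0,0.011,0,-0.005,0,-1],[-0.0013,0,0.018,0,-0.015,0,-1],[-0.0018,0,0.025,0,-0.03,0,-1],[-0.0022,0,0.032,0,-0.045,0,-1],[-0.0026,0,0.038,0,-0.06,0,-1],[-0.003,0,0.042,0,-0.07,0,-1],[-0.0031,0,0.0438,0,-0.07,0,-1],[-0.0031,0,0.0438,0,-0.07,0,-1]]'; python3 -m handwheel '[[0,0,0.001,0,0,0,-1],[0,0,0.002,0,0,0,-1],[0,0,0.003,0,0,0,-1],[0,0,0.0037,0,0,0,-1],[0,0,0.0037,0,0,0,-1]]'; python3 - <<'E'
from h import *
delta([419,-320.5,34.4],-37.2,0)
E
```

```text
clock: 18.8
position: [419.3, -319.7, 38.2]
ee_rot: [0.948, -0.318, -0.0, 0.0]
contact_force: [0.3, 0.7, -2.6]
gripper_width: 17.3
grasp_force: 60.6
clock: 19.42
position: [419.4, -319.7, 34.6]
ee_rot: [0.948, -0.318, 0.0, 0.0]
contact_force: [0.3, 0.3, -1.2]
gripper_width: 17.3
grasp_force: 60.8
now [ 419.4 -319.7   34.6] F [ 0.3  0.3 -1.2] w 17.3 t 19.425 head -37.1 tilt [ 0.  0. -1.]
shift [0.0001 0.0009 0.0002] rv [ 0.    -0.     0.001]
```

```bash
python3 -m handwheel '[[0,0,0.0007,0,0,0,-1],[0,0,0.0007,0,0,0,-1],[0,0,0.0007,0,0,0,0.2],[0,0,0.0007,0,0,0,0.2],[0,0,0.0007,0,0,0,0.6],[0,0,0.0007,0,0,0,0.6]]'; python3 -m handwheel '[[0,0,-0.01,0,0,0,0.6],[0,0,-0.03,0,0,0,0.6],[0,0,-0.06,0,0,0,0.6],[0,0,-0.1,0,0,0,0.6],[-0.05,0,-0.15,0,0,0,0.6],[-0.08,0,-0.17,0,0,0,0.6],[-0.08,0,-0.17,0,0,0,0.6]]'; python3 - <<'E'
from h import *
im,d=save('top')
im2,d=save('scene')
a=cv2.resize(im[150:250,340:440],None,fx=4,fy=4);b=cv2.resize(im2[190:270,40:140],None,fx=4,fy=4)
c=np.zeros((400,800,3),np.uint8);c[:,:400]=a;c[:320,400:]=b;cv2.imwrite('pics/c8.png',c)
E
```

```text
clock: 20.18
position: [419.4, -319.7, 33.8]
ee_rot: [0.948, -0.318, 0.0, 0.0]
contact_force: [-0.5, -0.3, -0.5]
gripper_width: 68.4
grasp_force: 0.0
clock: 21.05
position: [355.1, -270.9, 207.0]
ee_rot: [0.948, -0.318, 0.003, -0.0]
contact_force: [1.0, -0.3, 0.2]
gripper_width: 68.4
grasp_force: 0.0
```

View pics/c8.png

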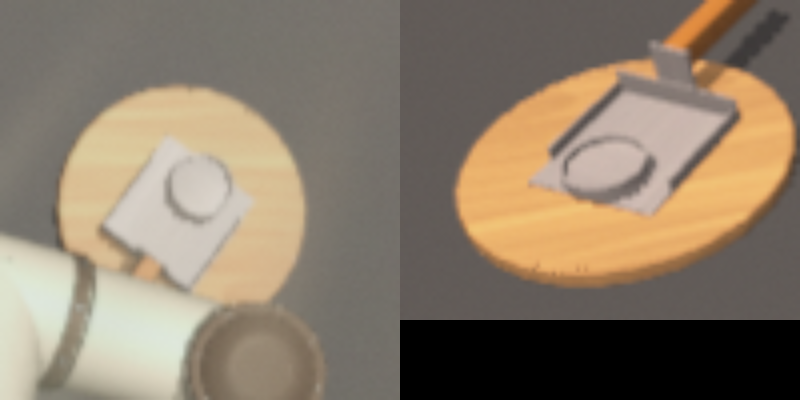

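c8 shows the scoop released flat on the board. The blade centre is about (178,214) against the board centre (183,208), so a few mm off. The lid lies on the blade at (198,187) and the gripper is clear.

```bash
python3 -c "
from bench import job_done
print(job_done())"
```

```text
the job is handed in; nothing more can be done
None
```

The scoop is set down and released on the board, about 7 mm off its centre, with the lid lying on its blade; the job was handed in at about 21 s, and the wrist force I read stayed under 10 N.

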